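# Shuttle a lens barrel under the inspection microscope

### The arm

A 6-joint arm with a two-finger parallel gripper is mounted at the origin on the work surface. World frame = base frame: x ahead of the robot, y to its left, z up, the work surface at z = 0. Lengths are in m, angles in rad, forces in N, time in s.
With the tool pointing down it reaches from about 0.375 to 0.825 m from the base axis. Payload 5.5 kg.
Tool frame: the origin (TCP) lies midway between the tips of the shut fingers; the grasp point (between the pads) lies grip_point_offset behind it (grip_point_offset is the distance from the TCP to the grasp point, in m); z points along the fingers, y is the line along which they close (so a half turn about z gives the same grasp; the last joint's range is limited). The gripper opens to 85 mm and grips with 20 to 120 N. Pads are 22 mm wide; open, the fingers measure 114 mm over their backs; the gripper's body (76 mm by 85 mm) begins 54 mm behind the grasp point. The pads swing forward as they close: fully open they stand 13 mm farther back than shut.
Start: joints at [1.307, 0.314, -0.047, 1.21, 0, 1.571], TCP at [0.156, 0.579, 0.231] pointing down, gripper open.
Joint ranges: [-2.67, 2.67], [-0.69, 1.73], [-1.03, 1.25], [-2.08, 2.16], [-1.42, 1.45], [-3.14, 3.14]. Speed limits (rad/s): [2.39, 2.39, 3.01, 3.14, 3.14, 3.14].

### API

Orientations are given as a 3x3 rotation matrix whose columns are the frame's x, y, z axes.
In Python, from plant import * gives the robot as it stands. The module is installed in compiled form; this text tells all that it offers.
- The arm moves only by the shell command python3 -m creep 'ROWS' [FORCE]. ROWS is a JSON object of lists of equal length, an entry for each row: "delta_pos": the shift along the tool's x, y, z in units of 25 mm (1.0 is 25 mm), a list of three; "angular": the turn, a rotation vector about the tool's x, y, z in units of 5 degrees (1.0 is 5 degrees), a list of three; "gripper": the finger opening in mm, from 0 to 85.4. In form: {"delta_pos": [[tx, ty, tz], ...], "angular": [[wx, wy, wz], ...], "gripper": [gripper, ...]}. A call has 1 to 12 rows; each row shifts and turns the commanded pose from where the row before left it, along the tool's axes as they then stand; what a row does not reach is not made up. A row lasts 1/8 s, in which the tool goes at most 62.5 mm and 10.7 degrees, less where a joint would pass 70% of its speed; a pose out of reach is approached as far as the arm can. A call is refused whole if a number of a shift passes 1 or a number of a turn 1, either way. A call with a gripper value outside its range is refused whole. The fingers move at their own pace and stop on an object; FORCE is the grip in N (left out, the last holds). Time passes only in rows, so rows that do not move let the fingers close. It gives the time, the measured TCP pose, the force, the opening and the grip force at its end, in the units of the state.
- observe(): the state, without advancing time (a new reading comes with each control period).
- read_camera(name): name is "scene" or "top" or "wrist"; returns (picture, depth): 480x640x3 uint8, red, green, blue; 480x640 float32, m along the optical axis (not along the pixel's ray), 0 where there is no reading.
- camera_info(name): a dict with "fx", "fy", "cx", "cy" (pixels), "dist" ([k1, k2, p1, p2, k3] as OpenCV has them; the pictures are not rectified), "xyz" and "attitude" of the camera in the world. Camera axes: x right, y up, looking along -z (the intrinsics and any distortion apply to the point x, -y, -z); pixel columns grow to the right and rows downward; lengths in m; the calibration is good to about 2 mm. A picture is of the moment at which its call begins: read the wrist's pose just before it. camera_info takes no time and is no camera call; for the wrist camera it gives the pose at the moment of the call.
- finish_job(): hands the job in; it is judged then, once.
The state is a dict: "clock": time; "q": joint angles; "joint_velocities": joint speeds; "tau": joint torques, N m; "position": TCP position; "tool_rot": TCP orientation; "ft_force": force on the tool from outside, world axes, zero at the start; "torque": the same for the moment, N m; "grip_width": opening from 0.0 (shut) to 1.0 (fully open); "grasp_force": force on a finger pad.
Only numpy, scipy, OpenCV 4.12 (cv2) and the standard library are available. Lean on these libraries where they do the work, as an engineer would, in place of code of your own. Each camera call takes 0.05 s, during which the arm holds its last target. There are 200 camera calls.

### The job

Take the tall lens barrel from the parts tray and stand it in the round nest of the slideway's shuttle. Then slide the shuttle by its grip post towards the microscope until the sprung catch clicks in behind the nest block, without ramming the end stop, and give it a light tug back against the catch to prove that it holds. Leave the other parts in the tray where they are, and leave the shuttle locked with the barrel upright in its nest.

Things in the scene. Friction and masses are not known exactly. Their poses are not given: they have to be found in the camera images.
- slideway: Fixed aluminium slideway, 418 x 104 mm, 24 mm high. Origin: bench level on its centre line. x: pushing direction, to the microscope and stop; y: to the catch's side; z up. The shuttle slides on its bed, 10 mm up, held down by two steel gib plates (tops 24 mm up, 62 mm apart) so it cannot be lifted out; side play 1.5 mm.
- microscope: Video microscope on a post, fixed to the slideway and sharing its frame. Optical axis at x = 122 mm: ring light 66 mm across, its underside 164 mm above the bench; camera top at 363 mm. Foot 110 x 100 mm and post 380 mm tall centred at x = 240 to 250 mm. Keep the arm clear of it.
- shuttle: Loose aluminium shuttle, 0.3 to 0.5 kg, 210 mm long, 76 mm wide. Origin: underside, mid length; x to its nose (pushing direction). Nest block at x = 25 to 105 mm, 56 mm wide, top 23 mm up, its flat rear face the shoulder the catch drops behind; then a 20 mm wide stem, top 20 mm up, with the grip post. Slides with 2 to 9 N drag at the post. Starts at x = -120 to -92 mm of the slideway.
- nest (a point): Centre of the floor of the shuttle's round nest: a blind bore of 35 mm diameter and 15 mm deep, open upwards, with a small chamfer; at x = 75, y = 0 mm of the shuttle, floor 8 mm above the shuttle's underside.
- grip_post (a point): Centre of the top of the shuttle's upright steel grip post, a plain cylinder of 20 mm diameter that stands 44 mm above the stem; at x = -75, y = 0 mm of the shuttle, top 64 mm above its underside (74 mm above the bench). Round, so it can be gripped along any direction.
- catch (a joint): Swing of the sprung catch (pawl), rad: 0 at rest, about 0.2 while the nest block holds it out, back to 0 with a click once the block is past. A steel bar 82 x 8 x 7 mm, 25 to 32 mm above the bench, slanting 17 degrees into the track from a pivot 39 mm to the +y side of the centre line; tip 70 mm ahead of the pivot. Passing takes 5 to 20 N at the post; a pull back then meets it rigidly.
- catch_base: Fixed slotted clamp plate of the catch on the slideway; shares the slideway's origin and axes. The fitter sets the catch anywhere within 8 mm of nominal along x (not in this reading). Nominal x of the shuttle's origin: nose meets catch -81 mm, click 49 mm, held 47 mm; all shift with the setting. A light tug loads the catch itself, over the shuttle's drag, with some 5 N; never over 12 N.
- stop: Fixed steel end stop across the slideway ahead of the shuttle's nose, 16 x 76 mm, top 34 mm above the bench. Origin: bench level, middle of its contact face, at x = 167 mm of the slideway; the nose meets it when the shuttle's origin is at 62 mm, some 5 to 21 mm after the click. It must not be pushed with more than 15 N.
- lens_barrel: The tall lens barrel: black upright cylinder, 30 mm diameter, 50 mm high, with a small pale domed lens (16 mm) in its black top, 50 to 100 g, loose. Origin: centre of its underside; z along its axis, up. By far the tallest thing in the tray. It stands on the tray's floor, 3 mm above the bench; some 66 mm from its neighbours.
- tray: Fixed shallow grey parts tray with white paper, 124 x 204 mm, rim 15 mm high, floor 3 mm thick. Origin: centre of its underside.
- lens_cell1: Low black lens cell with a pale window, 34 mm diameter, 13 mm high; origin centre of its underside. A bystander in the tray.
- lens_cell2: Another such low lens cell, a bystander in the tray.
- lens_cell3: Another such low lens cell, a bystander in the tray.
- spacer_ring: Aluminium spacer ring, 34 mm outer and 22 mm inner diameter, 14 mm high; origin centre of its underside. A bystander in the tray.
Things that resemble listed ones, but are neither listed nor needed, are in the scene too. Several things have the shape of the shuttle; the one meant has the colours described above. What is shaped like the lens_barrel but brown is not meant.

How it is judged:
On the way, in this order (a step that is already met when the one before it is completed fails the run):
1. the lens barrel stands released in the nest, the shuttle not yet through the catch (horizontal distance between lens_barrel and nest below 0.005 m and z of lens_barrel in the frame of nest below 0.003 m and angle between lens_barrel's own z axis and vertical below 0.15 rad and contact force between the fingers and lens_barrel below 0.1 N and x of shuttle in the frame of slideway below 0 m), for 0.2 s.
2. the shuttle is through and the catch has dropped in behind its nest block (x of shuttle in the frame of slideway above 0.03 m and value of joint catch below 0.05 rad), for 0.1 s.
3. the shuttle is tugged back against the closed catch with at least 2.5 N (all of step 2 and contact force between shuttle and catch_base above 2.5 N), for 0.15 s.
At the end, for the whole second after the job is handed in: Shuttle at rest and locked: its origin over 30 mm past the slideway's with the catch swung back in behind the nest block (below 0.05 rad); the lens barrel, released, stands on the nest floor (within 5 mm of its centre, 3 mm of the floor, 0.15 rad of upright) (all of step 2 and z of shuttle in the frame of slideway below 0.013 m and horizontal distance between lens_barrel and nest below 0.005 m and z of lens_barrel in the frame of nest below 0.003 m and angle between lens_barrel's own z axis and vertical below 0.15 rad and linear speed of each of shuttle, lens_barrel below 0.02 m/s); the robot touches nothing.
It fails at once if the end stop is rammed (pushed with more than 15 N) (contact force between shuttle and stop above 15 N).
It fails at once if the catch is loaded with more than 12 N (contact force between shuttle and catch_base above 12 N).
It fails at once if another part in the tray is moved by more than 20 mm (distance of any of lens_cell1, lens_cell2, lens_cell3, spacer_ring from where it was at the start of the episode above 0.02 m).
It also fails if it takes over 72 s, if anything falls off the work surface, if the arm or the gripper's body presses on something with over 40 N, if the wrist force passes 120 N, or if a joint passes its speed limit or range.

## Working session

There is one attempt and no reset: what is moved stays moved. The work goes in short steps, Python scripts to look and compute and a shell command to move; the robot and the scene stay as the last step left them, time stands still between calls to the robot, and variables do not carry over. Pictures are saved under pics/ and viewed, at most 10 in all, crops included, and the job is handed in when it is done.

```bash
mkdir -p pics
cat > h.py <<'E'
from plant import *
import numpy as np, cv2
def snap(name):
    ci=camera_info(name); p,d=read_camera(name); return ci,p,d
def save(p,f): cv2.imwrite('pics/'+f,cv2.cvtColor(p,cv2.COLOR_RGB2BGR))
def Rm(ci):
    return np.array(ci['attitude'],float)
def ray(ci,uv):
    K=np.array([[ci['fx'],0,ci['cx']],[0,ci['fy'],ci['cy']],[0,0,1.]])
    n=cv2.undistortPoints(np.array(uv,float).reshape(-1,1,2),K,np.array(ci['dist'],float)).reshape(-1,2)
    c=np.c_[n[:,0],-n[:,1],-np.ones(len(n))]
    return np.array(ci['xyz']),c@Rm(ci).T
def onz(ci,uv,z):
    o,r=ray(ci,uv); return o+r*((z-o[2])/r[:,2])[:,None]
def depthpt(ci,uv,d):
    o,r=ray(ci,uv); return o+r*np.array([d[int(round(v)),int(round(u))] for u,v in np.array(uv).reshape(-1,2)])[:,None]
E
python3 - <<'E'
from h import *
s=observe(); print(s)
for n in ['scene','top']:
    ci,p,d=snap(n); print(n,ci); save(p,n+'0.png')
E
```

```text
{'clock': 0.0, 'q': array([ 1.30701824e+00,  3.14227144e-01, -4.80976532e-02,  1.21020548e+00,
        5.55605562e-06,  1.57077120e+00]), 'joint_velocities': array([-0.00051953,  0.00061697, -0.00066564,  0.00122274, -0.00061065,
       -0.00178285]), 'tau': array([ 5.61548386e-04, -5.39583564e+01,  3.39753985e+01,  1.88517908e-02,
       -2.75083499e-05, -6.39777191e-07]), 'position': array([0.15628167, 0.5786757 , 0.23042576]), 'tool_rot': array([[-9.65418359e-01,  2.60705165e-01, -4.57456369e-04],
       [ 2.60705566e-01,  9.65416910e-01, -1.67252728e-03],
       [ 5.59961468e-06, -1.73394996e-03, -9.99998497e-01]]), 'ft_force': array([-0.7008273 , -0.15170027,  0.06551754]), 'torque': array([-0.02336524, -0.00133814, -0.01319646]), 'grasp_force': 0.0, 'grip_width': 0.9994747175957245}
scene {'fx': 603.3961106101892, 'fy': 603.3961106101892, 'cx': 303.1315631891017, 'cy': 239.28162380370685, 'dist': array([-0.12169649,  0.        ,  0.        ,  0.        ,  0.        ]), 'xyz': array([ 1.14795983, -0.71558306,  0.78157738]), 'attitude': array([[ 0.74359918, -0.41291707,  0.52588948],
       [ 0.66829116,  0.43411277, -0.60409687],
       [ 0.02114657,  0.80065323,  0.59875473]])}
top {'fx': 522.1910929236535, 'fy': 522.1910929236535, 'cx': 317.6470974346523, 'cy': 240.70880541020867, 'dist': array([-0.12146754,  0.        ,  0.        ,  0.        ,  0.        ]), 'xyz': array([0.47196842, 0.01990077, 1.23415719]), 'attitude': array([[-0.02146402,  0.99925631, -0.03203307],
       [-0.99974242, -0.02121607,  0.00806045],
       [ 0.00737483,  0.03219783,  0.99945431]])}
```

View pics/scene0.png

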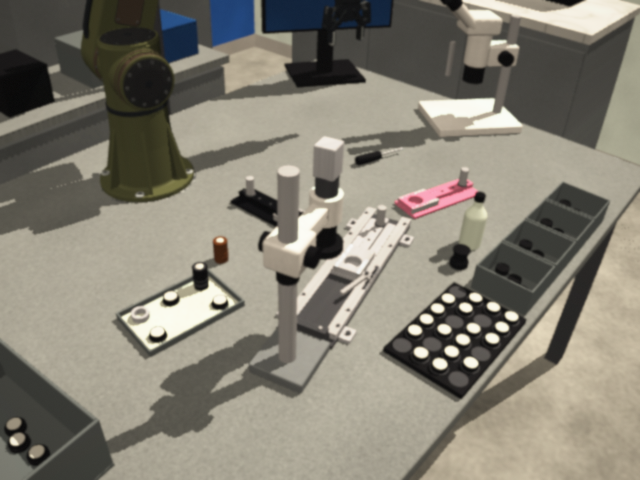

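View pics/top0.png

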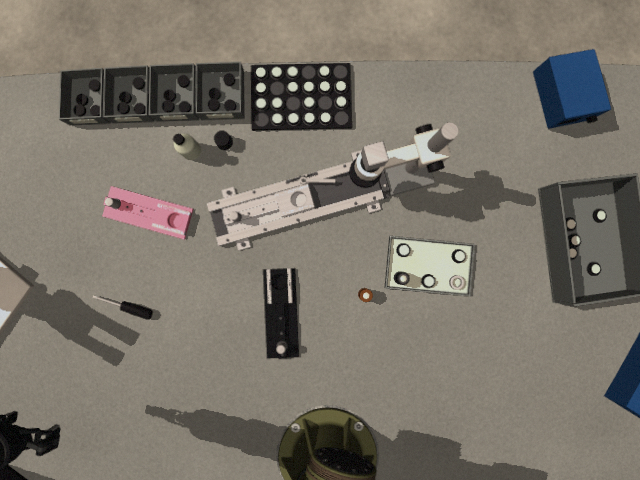

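The scene view shows the barrel at (201,275) in the tray, the brown decoy at (221,249) and the post at (380,214). In the top view the barrel is at about (402,279), the post at (234,216) and the nest at (299,199), and the push direction is to the right (−y). Next I'll take enlarged crops.

Run:
```python
import cv2,numpy as np
t=cv2.imread('pics/top0.png'); s=cv2.imread('pics/scene0.png')
a=cv2.resize(t[140:300,200:400],None,fx=4,fy=4,interpolation=cv2.INTER_CUBIC)[:,:800]
a=cv2.resize(t[150:300,200:480],(784,420),interpolation=cv2.INTER_CUBIC)
cv2.imwrite('pics/c1.png',a)
b=cv2.resize(s[190:330,180:420],(800,467),interpolation=cv2.INTER_CUBIC)
cv2.imwrite('pics/c2.png',b)
```

```text
(no output)
```

View pics/c1.png

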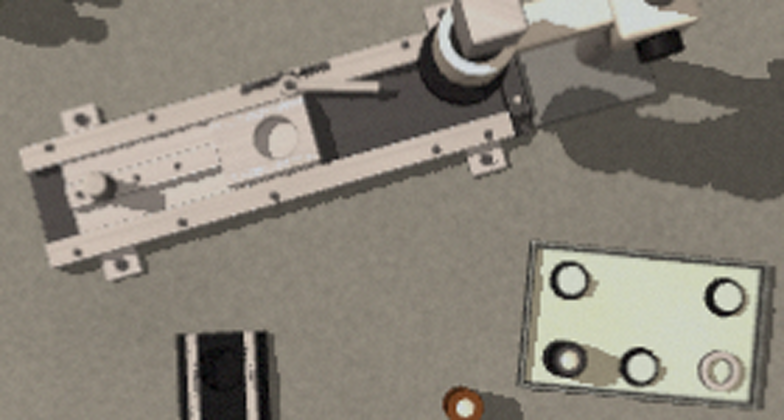

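View pics/c2.png

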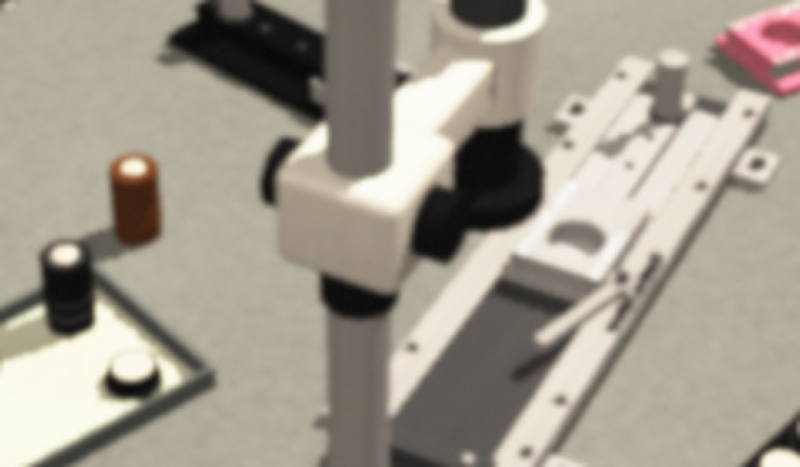

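The crops put the barrel's lens at top (403.2,277.5) and scene (199.5,265.6). The post top is at top (233.7,215.3) and scene (381.3,207.4), and the nest rim at top (298.6,198.9) and scene (353.4,262). I'll triangulate these.

```bash
cat >> h.py <<'E'
def tri(c1,u1,c2,u2):
    o1,r1=ray(c1,[u1]);o2,r2=ray(c2,[u2]);r1=r1[0]/np.linalg.norm(r1);r2=r2[0]/np.linalg.norm(r2)
    t=np.linalg.lstsq(np.c_[r1,-r2],o2-o1,rcond=None)[0]
    a=o1+t[0]*r1;b=o2+t[1]*r2; return (a+b)/2,np.linalg.norm(a-b)
E
python3 - <<'E'
from h import *
T=camera_info('top');S=camera_info('scene')
print('barrel',tri(T,(403.2,277.5),S,(199.5,265.6)),onz(T,[(403.2,277.5)],.053))
print('post',tri(T,(233.7,215.3),S,(381.3,207.4)),onz(T,[(233.7,215.3)],.074))
print('nest',tri(T,(298.6,198.9),S,(353.4,262)),onz(T,[(298.6,198.9)],.033))
f=lambda x,y:(200+x/2.8,150+y/2.8)
# gib outer corners (far-left, near-left, near-right), z=.024
P=onz(T,[f(20,150),f(50,242),f(48,262),f(515,118),f(514,135),f(308,97),f(322,162)],.024);print(P.round(4))
d=P[4]-P[2];print('dir',np.degrees(np.arctan2(d[1],d[0])))
d=onz(T,[f(276,137)],.033)[0]-onz(T,[f(94.4,183)],.074)[0];print('post-nest',np.linalg.norm(d[:2]),np.degrees(np.arctan2(d[1],d[0])))
W=camera_info('wrist');s=observe();print(W['xyz']-s['position'],s['tool_rot'].T@(W['xyz']-s['position']),s['tool_rot'].T@W['attitude'],W['fx'])
E
```

```text
barrel (array([ 0.42285687, -0.18091419,  0.05552273]), np.float64(0.0016648103863222477)) [[ 0.42217843 -0.18196334  0.053     ]]
post (array([0.57038386, 0.19710176, 0.07340286]), np.float64(0.0012425999442323631)) [[0.56984403 0.19661526 0.074     ]]
nest (array([0.60977541, 0.05343842, 0.03060511]), np.float64(0.003962485884106511)) [[0.60796374 0.05211129 0.033     ]]
[[ 0.603   0.2662  0.024 ]
 [ 0.5256  0.242   0.024 ]
 [ 0.5091  0.244   0.024 ]
 [ 0.6209 -0.147   0.024 ]
 [ 0.6067 -0.1458  0.024 ]
 [ 0.6418  0.0251  0.024 ]
 [ 0.5873  0.0147  0.024 ]]
dir -75.9388407563462
post-nest 0.14936938250573037 -75.1890303617567
[-0.07073283  0.01977838  0.14215213] [ 0.07344499  0.00042863 -0.14215201] [[ 1.10203100e-03  9.59139690e-01  2.82930805e-01]
 [ 9.99999078e-01 -1.28157814e-03  4.49517941e-04]
 [ 7.93748434e-04  2.82930049e-01 -9.59140218e-01]] 347.59515489838213
```

The heights and the post–nest distance (149.4 mm against 150 mm) check out. The slideway's x axis points at about −75.5°. I'll turn the tool so that −tool y is the push direction and move above the tray.

```bash
python3 -c "
from plant import *
print(grip_point_offset)"
python3 -m creep '{"delta_pos":[[-1,0,0],[-1,0,0],[-1,0,0],[-1,0,0],[-1,0,0],[-1,0,0],[0,-1,0],[0,-1,0],[0,-1,0],[0,-1,0],[0,-1,0],[0,-1,0]],"angular":[[0,0,-1],[0,0,-1],[0,0,-1],[0,0,-1],[0,0,-1],[0,0,-0.9],[0,0,0],[0,0,0],[0,0,0],[0,0,0],[0,0,0],[0,0,0]],"gripper":[85,85,85,85,85,85,85,85,85,85,85,85]}' 60
```

```text
0.0187
clock: 1.6
position: [0.342, 0.426, 0.231]
tool_rot: [[-0.969, -0.249, -0.0], [-0.249, 0.969, -0.001], [0.0, -0.0, -1.0]]
ft_force: [-0.3, 0.1, 0.3]
grip_width: 0.998
grasp_force: 0.0
```

```bash
python3 -m creep '{"delta_pos":[[0,-1,0],[0,-1,0],[0,-1,0],[0,-1,0],[0,-1,0],[0,-1,0],[0,-1,0],[0,-1,0],[0,-1,0],[0,-1,0],[0,-1,0],[0,-1,0]],"angular":[[0,0,0],[0,0,0],[0,0,0],[0,0,0],[0,0,0],[0,0,0],[0,0,0],[0,0,0],[0,0,0],[0,0,0],[0,0,0],[0,0,0]],"gripper":[85,85,85,85,85,85,85,85,85,85,85,85]}' && python3 -m creep '{"delta_pos":[[0,-1,0],[0,-1,0],[0,-1,0],[0,-1,0],[0,-1,0],[0,-1,0],[0,-1,0],[0.8,-1,0],[0.8,-1,0],[0.8,-1,0],[0.5,-1,0],[0,0,0]],"angular":[[0,0,0],[0,0,0],[0,0,0],[0,0,0],[0,0,0],[0,0,0],[0,0,0],[0,0,0],[0,0,0],[0,0,0],[0,0,0],[0,0,0]],"gripper":[85,85,85,85,85,85,85,50,50,50,50,50]}'
python3 - <<'E'
from h import *
s=observe();ci,p,d=snap('wrist');save(p,'w1.png');print(s['position'],s['q'])
T=camera_info('wrist')
# expected pixel & lens via hsv: pale blob near
g=cv2.cvtColor(p,cv2.COLOR_RGB2GRAY)
m=(d>0)
import numpy as np
o,r=ray(ci,[(u,v) for v in range(0,480,4) for u in range(0,640,4)])
P=o+r*d[::4,::4].reshape(-1,1)
k=(P[:,2]>.045)&(P[:,2]<.06)&(d[::4,::4].reshape(-1)>0)&(np.hypot(P[:,0]-.423,P[:,1]+.181)<.03)
print(k.sum(),P[k].mean(0),(P[k].max(0)+P[k].min(0))/2)
E
```

```text
clock: 3.1
position: [0.4163, 0.1354, 0.2312]
tool_rot: [[-0.969, -0.248, -0.0], [-0.248, 0.969, -0.0], [0.0, 0.0, -1.0]]
ft_force: [-0.4, -0.1, -0.2]
grip_width: 0.992
grasp_force: 0.0
clock: 4.6
position: [0.4138, -0.1491, 0.2312]
tool_rot: [[-0.969, -0.245, -0.0], [-0.245, 0.969, -0.0], [0.0, -0.0, -1.0]]
ft_force: [0.6, -0.2, -0.1]
grip_width: 0.583
grasp_force: 0.0
[ 0.41379392 -0.14913868  0.23120684] [-3.45834021e-01  1.22624830e-02 -4.06696295e-01  1.15194048e+00
 -1.21427451e-04 -5.93844266e-01]
49 [ 0.41893503 -0.17820295  0.05291024] [ 0.42019801 -0.17774929  0.05061593]
```

View pics/w1.png

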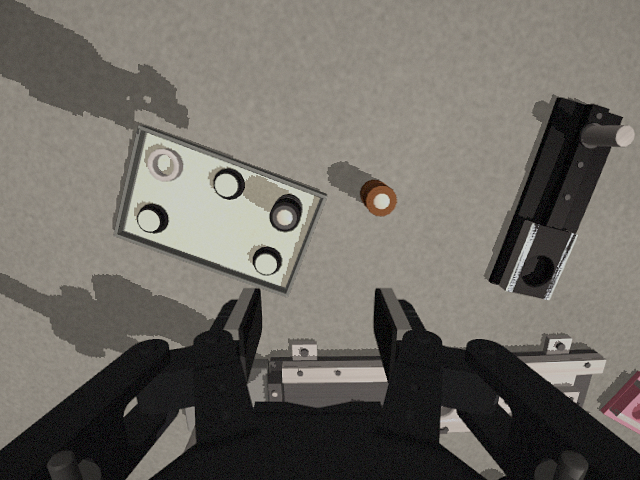

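The wrist view shows the barrel's lens at (285,216), with the brown decoy at (381,201) outside the tray. I'll combine this with the top view.

Run:
```python
from h import *
s=observe();W=camera_info('wrist');T=camera_info('top')
print(onz(W,[(285.5,216)],.053),tri(W,(285.5,216),T,(403.2,277.5)))
b=onz(W,[(285.5,216)],.053)[0]
print(s['tool_rot'].T@(b-s['position'])/.025)
```

```text
[[ 0.41874662 -0.17682008  0.053     ]] (array([ 0.42077278, -0.17963399,  0.05038922]), np.float64(0.0060700174668502005))
[ 0.10004111 -1.15693751  7.12691103]
```

```bash
python3 -m creep '{"delta_pos":[[0,-0.6,1],[0,-0.6,1],[0,0,1],[0,0,0.8],[0,0,0],[0,0,0]],"angular":[[0,0,0],[0,0,0],[0,0,0],[0,0,0],[0,0,0],[0,0,0]],"gripper":[50,50,50,50,50,50]}'
python3 - <<'E'
from h import *
s=observe();ci,p,d=snap('wrist');save(p,'w2.png');print(s['position'])
hsv=cv2.cvtColor(p,cv2.COLOR_RGB2HSV)
m=(hsv[...,2]>120).astype(np.uint8)
n,l,st,c=cv2.connectedComponentsWithStats(m)
for i in range(1,n):
    if 150<st[i,4]<4000: print(st[i],c[i].round(1),onz(ci,[c[i]],.053).round(4))
E
```

```text
clock: 5.4
position: [0.4225, -0.1765, 0.137]
tool_rot: [[-0.968, -0.249, 0.001], [-0.249, 0.968, -0.0], [-0.001, -0.0, -1.0]]
ft_force: [-0.1, 0.3, -1.7]
grip_width: 0.585
grasp_force: 0.0
[ 0.4225095  -0.17652521  0.13700602]
[217 183  31  31 749] [232. 198.] [[ 0.402  -0.2386  0.053 ]]
[303 235  22  21 376] [313.6 244.9] [[ 0.4199 -0.1787  0.053 ]]
[   0  356   55   94 2390] [ 17.  404.9] [[ 0.6225 -0.389   0.053 ]]
[598 416  42  25 679] [623.6 426.8] [[0.5146 0.128  0.053 ]]
[439 427  40  18 564] [456.1 435.3] [[ 0.5528 -0.0209  0.053 ]]
[171 429  25  15 242] [184.5 434.2] [[ 0.6088 -0.2427  0.053 ]]
[ 126  433   48   47 1000] [153.5 459.7] [[ 0.6464 -0.266   0.053 ]]
[470 453  26  21 363] [481.5 461.6] [[0.5764 0.0135 0.053 ]]
```

View pics/w2.png

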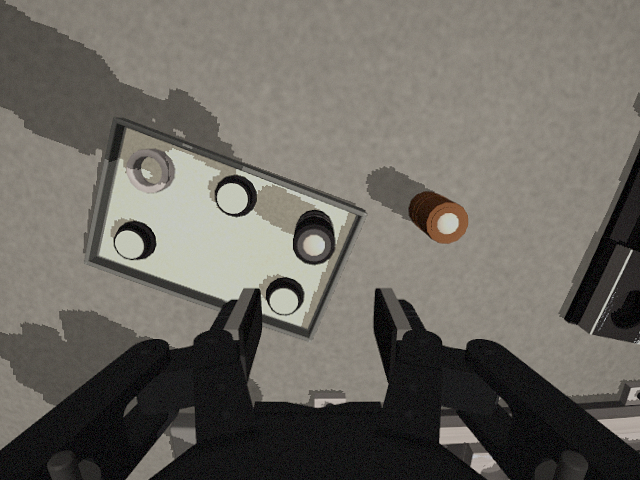

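The lens is at (313.6,245) and the barrel at (0.420,−0.179), 3 mm from my estimate. I'll descend and grip.

```bash
python3 -m creep '{"delta_pos":[[0.12,-0.06,0.9],[0,0,0.9],[0,0,0.9],[0,0,0.9],[0,0,0.7],[0,0,0.36],[0,0,0],[0,0,0],[0,0,0],[0,0,0],[0,0,0]],"angular":[[0,0,0],[0,0,0],[0,0,0],[0,0,0],[0,0,0],[0,0,0],[0,0,0],[0,0,0],[0,0,0],[0,0,0],[0,0,0]],"gripper":[50,50,50,50,50,50,50,20,20,20,20]}' 40
```

```text
clock: 6.82
position: [0.4202, -0.1794, 0.0207]
tool_rot: [[-0.969, -0.248, 0.002], [-0.248, 0.969, -0.001], [-0.001, -0.001, -1.0]]
ft_force: [-1.5, 1.2, 7.9]
grip_width: 0.335
grasp_force: 39.3
```

```bash
python3 -m creep '{"delta_pos":[[0,0,-0.5],[0,0,-1],[0,0,-1],[0,0,-1],[0,0,-1],[0,1,-0.7],[0,1,0],[0,1,0],[0,1,0],[0,1,0],[-1,1,0],[-1,1,0]],"angular":[[0,0,0],[0,0,0],[0,0,0],[0,0,0],[0,0,0],[0,0,0],[0,0,0],[0,0,0],[0,0,0],[0,0,0],[0,0,0],[0,0,0]],"gripper":[20,20,20,20,20,20,20,20,20,20,20,20]}' && python3 -m creep '{"delta_pos":[[-1,0.2,0],[-1,0,0],[-1,0,0],[-1,0,0],[-1,0,0],[-1,0,0],[-1,0,0],[-0.6,0,0],[0,0,0],[0,0,0]],"angular":[[0,0,0],[0,0,0],[0,0,0],[0,0,0],[0,0,0],[0,0,0],[0,0,0],[0,0,0],[0,0,0],[0,0,0]],"gripper":[20,20,20,20,20,20,20,20,20,20]}'
python3 - <<'E'
from h import *
s=observe();ci,p,d=snap('wrist');save(p,'w3.png');print(s['position'],s['grasp_force'])
E
```

```text
clock: 8.32
position: [0.4247, 0.0038, 0.1507]
tool_rot: [[-0.969, -0.248, 0.001], [-0.248, 0.969, -0.0], [-0.001, -0.0, -1.0]]
ft_force: [0.7, 0.1, -1.3]
grip_width: 0.337
grasp_force: 39.7
clock: 9.57
position: [0.6064, 0.0547, 0.15]
tool_rot: [[-0.969, -0.248, -0.001], [-0.248, 0.969, -0.0], [0.001, 0.0, -1.0]]
ft_force: [-0.4, -0.3, 0.2]
grip_width: 0.339
grasp_force: 39.7
[0.60637786 0.05471576 0.149953  ] 39.717416167259216
```

View pics/w3.png

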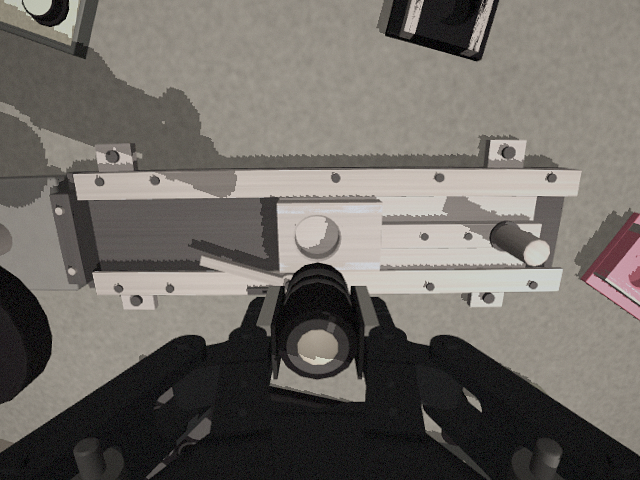

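The wrist view shows the nest bore at (317,237), the post top at (537,251) and the barrel held upright at (318,346). Now the numbers.

Run:
```python
from h import *
s=observe();ci,p,d=snap('wrist');T=camera_info('top')
o=np.array(ci['xyz'])
v,u=np.mgrid[205:270,285:350]
uv=np.c_[u.ravel(),v.ravel()]; P=depthpt(ci,uv,d)
print('blocktop z',np.percentile(P[:,2],[5,25,50,75,95]).round(4))
k=(P[:,2]<.0285)&(P[:,2]>.012)&(np.hypot(uv[:,0]-317,uv[:,1]-237)<27)
m=np.zeros(d.shape,np.uint8);m[uv[k,1],uv[k,0]]=255
c=max(cv2.findContours(m,0,1)[0],key=cv2.contourArea);e=cv2.fitEllipse(c);print(e)
R=onz(ci,c.reshape(-1,2),.033);(cc,r)=cv2.minEnclosingCircle((R[:,:2]*1000).astype(np.float32));print(cc,r)
A=np.c_[2*R[:,:2],np.ones(len(R))];x=np.linalg.lstsq(A,(R[:,:2]**2).sum(1),rcond=None)[0];print('circ',x[:2],np.sqrt(x[2]+x[0]**2+x[1]**2))
for q in[(317,237),e[0]]: print(onz(ci,[q],.033),tri(ci,q,T,(298.6,198.9)))
print('post',onz(ci,[(537.5,251.5)],.074),tri(ci,(537.5,251.5),T,(233.7,215.3)))
b=onz(ci,[(318,346)],s['position'][2]-.0177+.051);print('barrel top',b)
n=np.array([*x[:2],0]);print('units',s['tool_rot'].T@(n-s['position'])/.025, s['position'])
```

```text
blocktop z [0.0169 0.0182 0.032  0.0327 0.0344]
((316.6653137207031, 236.8795928955078), (40.82815933227539, 43.241920471191406), 91.84291076660156)
(607.0430908203125, 55.433502197265625) 17.090749740600586
circ [0.60689083 0.05544397] 0.016596326832819457
[[0.60664626 0.05564789 0.033     ]] (array([0.60772591, 0.05398436, 0.0308337 ]), np.float64(0.003756323738800472))
[[0.60661703 0.05537256 0.033     ]] (array([0.60785206, 0.05388024, 0.03010683]), np.float64(0.0034949210586324637))
post [[0.56793701 0.20003391 0.074     ]] (array([0.56825408, 0.195893  , 0.0794716 ]), np.float64(0.002262370980501471))
barrel top [[0.60481062 0.05568831 0.18329638]]
units [-0.03189589  0.02252774  5.99983788] [0.60634643 0.05471818 0.14999638]
```

```bash
python3 -m creep '{"delta_pos":[[-0.05,0.01,0.8],[0,0,0.8],[0,0,0.8],[0,0,0.8],[0,0,0.5],[0,0,0.1],[0,0,0],[0,0,0]],"angular":[[0,0,0],[0,0,0],[0,0,0],[0,0,0],[0,0,0],[0,0,0],[0,0,0],[0,0,0]],"gripper":[20,20,20,20,20,20,20,20]}' && python3 -m creep '{"delta_pos":[[0,0,0.15],[0,0,0.15],[0,0,0.15],[0,0,0],[0,0,0]],"angular":[[0,0,0],[0,0,0],[0,0,0],[0,0,0],[0,0,0]],"gripper":[20,20,20,20,20]}'
```

```text
clock: 10.68
position: [0.609, 0.0555, 0.0557]
tool_rot: [[-0.969, -0.248, 0.001], [-0.248, 0.969, 0.0], [-0.001, -0.0, -1.0]]
ft_force: [0.5, 0.0, -1.6]
grip_width: 0.339
grasp_force: 39.7
clock: 11.3
position: [0.6083, 0.0554, 0.0435]
tool_rot: [[-0.969, -0.248, -0.0], [-0.248, 0.969, -0.0], [0.0, -0.0, -1.0]]
ft_force: [0.4, 0.4, -0.9]
grip_width: 0.341
grasp_force: 39.7
```

The barrel is 7 mm into the bore with no contact force, so I'll lower it the rest of the way.

```bash
python3 -m creep '{"delta_pos":[[0,0,0.1],[0,0,0.1],[0,0,0.07],[0,0,0],[0,0,0]],"angular":[[0,0,0],[0,0,0],[0,0,0],[0,0,0],[0,0,0]],"gripper":[20,20,20,20,20]}'
```

```text
clock: 11.92
position: [0.6084, 0.0555, 0.0368]
tool_rot: [[-0.969, -0.248, 0.0], [-0.248, 0.969, 0.0], [-0.0, -0.0, -1.0]]
ft_force: [0.2, -0.1, -1.0]
grip_width: 0.342
grasp_force: 39.7
```

```bash
python3 -m creep '{"delta_pos":[[0,0,0],[0,0,0],[0,0,0],[0,0,-0.5],[0,0,-1],[0,0,-1],[0,0,-1],[0,0,-0.5],[0,0,0],[0,0,0]],"angular":[[0,0,0],[0,0,0],[0,0,0],[0,0,0],[0,0,0],[0,0,0],[0,0,0],[0,0,0],[0,0,0],[0,0,0]],"gripper":[48,48,48,48,48,48,48,55,55,55]}' && python3 -m creep '{"delta_pos":[[0,1,0],[0,1,0],[0,1,0],[0,1,0],[0,1,0],[0,1,0],[0,0,0],[0,0,0]],"angular":[[0,0,0],[0,0,0],[0,0,0],[0,0,0],[0,0,0],[0,0,0],[0,0,0],[0,0,0]],"gripper":[55,55,55,55,55,55,55,55]}'
python3 - <<'E'
from h import *
s=observe();ci,p,d=snap('wrist');save(p,'w4.png');print(s['position'])
E
```

```text
clock: 13.18
position: [0.6077, 0.0554, 0.1359]
tool_rot: [[-0.969, -0.248, -0.001], [-0.248, 0.969, -0.0], [0.001, 0.0, -1.0]]
ft_force: [-0.6, -0.9, 0.9]
grip_width: 0.647
grasp_force: 0.0
clock: 14.18
position: [0.5707, 0.2002, 0.136]
tool_rot: [[-0.969, -0.249, -0.001], [-0.249, 0.969, -0.001], [0.001, -0.001, -1.0]]
ft_force: [0.2, -0.5, -0.2]
grip_width: 0.645
grasp_force: 0.0
[0.57065525 0.20020226 0.13595403]
```

View pics/w4.png

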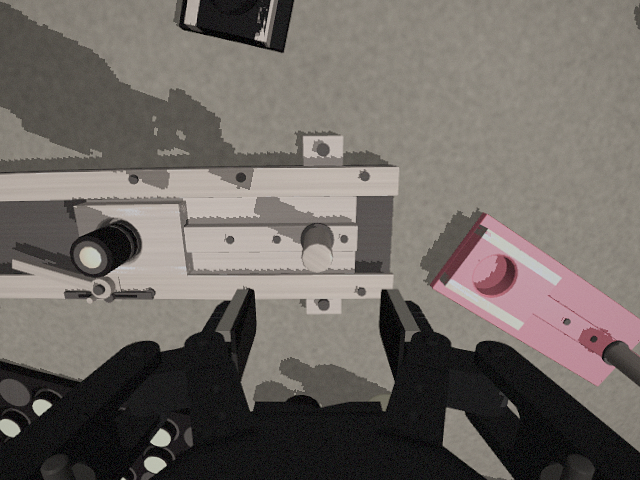

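The view shows the barrel upright in the nest (lens (90,257), base in the bore) and the post top at (318,258), centred between the fingers.

```bash
python3 - <<'E'
from h import *
s=observe();ci=camera_info('wrist')
q=onz(ci,[(318,258)],.074)[0];print(q,s['tool_rot'].T@(q-s['position'])/.025)
a=onz(ci,[(30,172.5),(380,168)],.024);d=a[0]-a[1];print(np.degrees(np.arctan2(d[1],d[0])))
E
python3 -m creep '{"delta_pos":[[0,0,0.8],[0,0,0.8],[0,0,0.8],[0,0,0.8],[0,0,0.6],[0,0,0],[0,0,0],[0,0,0],[0,0,0],[0,0,0],[0,0,0]],"angular":[[0,0,0],[0,0,0],[0,0,0],[0,0,0],[0,0,0],[0,0,0],[0,0,0],[0,0,0],[0,0,0],[0,0,0],[0,0,0]],"gripper":[55,55,55,55,55,55,10,10,10,10,10]}' 40
```

```text
[0.56910364 0.2010305  0.074     ] [0.05535735 0.05907885 2.48633251]
-75.35922354036849
clock: 15.6
position: [0.572, 0.2008, 0.0429]
tool_rot: [[-0.969, -0.248, 0.002], [-0.248, 0.969, 0.0], [-0.002, -0.0, -1.0]]
ft_force: [-0.2, -1.1, 5.3]
grip_width: 0.221
grasp_force: 39.4
```

The post is gripped. First I'll push about 100 mm.

```bash
python3 -m creep '{"delta_pos":[[0,-0.15,0],[0,-0.3,0],[0,-0.4,0],[0,-0.45,0],[0,-0.45,0],[0,-0.45,0],[0,-0.45,0],[0,-0.45,0],[0,-0.4,0],[0,-0.3,0],[0,-0.15,0],[0,0,0]],"angular":[[0,0,0],[0,0,0],[0,0,0],[0,0,0],[0,0,0],[0,0,0],[0,0,0],[0,0,0],[0,0,0],[0,0,0],[0,0,0],[0,0,0]],"gripper":[10,10,10,10,10,10,10,10,10,10,10,10]}' 60
python3 - <<'E'
from h import *
s=observe();ci,p,d=snap('top');save(p,'t2.png');t=cv2.imread('pics/t2.png')
cv2.imwrite('pics/c3.png',cv2.resize(t[150:270,200:400],(800,480),interpolation=cv2.INTER_CUBIC));print(s['position'],s['ft_force'])
E
```

```text
clock: 17.1
position: [0.5958, 0.1077, 0.043]
tool_rot: [[-0.968, -0.25, 0.001], [-0.25, 0.968, 0.005], [-0.002, 0.005, -1.0]]
ft_force: [-2.8, 7.6, 7.6]
grip_width: 0.213
grasp_force: 58.8
[0.59577105 0.10773695 0.0429657 ] [-2.84218417  7.64075988  7.60055542]
```

View pics/c3.png

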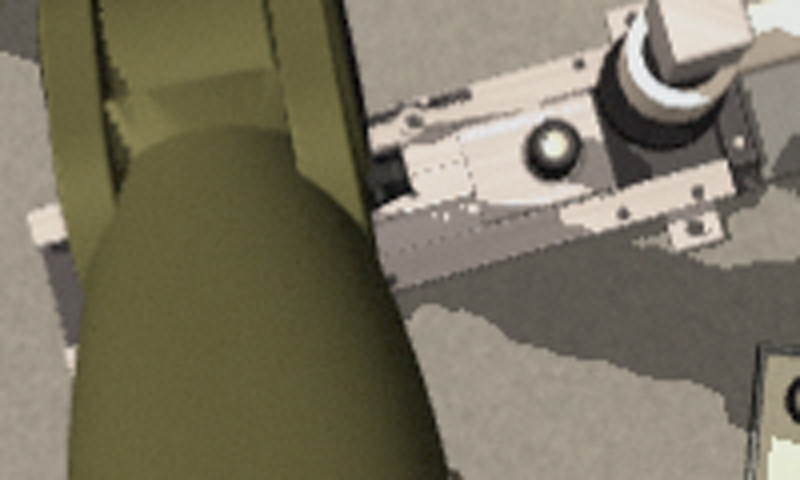

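The barrel stands in the moving nest at crop (553,150), with the nose at about (605,150) and roughly 60 mm left to the stop. I'll push 30 mm more, then go in fine steps.

```bash
python3 -m creep '{"delta_pos":[[0,-0.1,0],[0,-0.2,0],[0,-0.2,0],[0,-0.2,0],[0,-0.2,0],[0,-0.15,0],[0,-0.1,0],[0,-0.05,0],[0,0,0]],"angular":[[0,0,0],[0,0,0],[0,0,0],[0,0,0],[0,0,0],[0,0,0],[0,0,0],[0,0,0],[0,0,0]],"gripper":[10,10,10,10,10,10,10,10,10]}' && python3 -m creep '{"delta_pos":[[0,-0.08,0],[0,-0.08,0],[0,0,0]],"angular":[[0,0,0],[0,0,0],[0,0,0]],"gripper":[10,10,10]}'
```

```text
clock: 18.27
position: [0.603, 0.0793, 0.0429]
tool_rot: [[-0.968, -0.25, 0.0], [-0.25, 0.968, 0.006], [-0.002, 0.006, -1.0]]
ft_force: [-3.6, 9.5, 8.7]
grip_width: 0.214
grasp_force: 58.9
clock: 18.65
position: [0.6039, 0.0754, 0.043]
tool_rot: [[-0.968, -0.25, 0.0], [-0.25, 0.968, 0.006], [-0.002, 0.006, -1.0]]
ft_force: [-3.8, 9.1, 8.6]
grip_width: 0.219
grasp_force: 58.9
```

```bash
python3 -m creep '{"delta_pos":[[0,-0.08,0],[0,-0.06,0],[0,0,0]],"angular":[[0,0,0],[0,0,0],[0,0,0]],"gripper":[10,10,10]}'
```

```text
clock: 19.02
position: [0.6047, 0.0721, 0.0429]
tool_rot: [[-0.968, -0.25, 0.0], [-0.25, 0.968, 0.006], [-0.002, 0.006, -1.0]]
ft_force: [-3.4, 8.6, 8.5]
grip_width: 0.211
grasp_force: 58.9
```

```bash
python3 -m creep '{"delta_pos":[[0,-0.06,0],[0,-0.06,0],[0,0,0]],"angular":[[0,0,0],[0,0,0],[0,0,0]],"gripper":[10,10,10]}'
```

```text
clock: 19.4
position: [0.6055, 0.0692, 0.0429]
tool_rot: [[-0.968, -0.25, 0.0], [-0.25, 0.968, 0.006], [-0.002, 0.006, -1.0]]
ft_force: [-5.3, 9.6, 9.0]
grip_width: 0.217
grasp_force: 59.0
```

```bash
python3 -m creep '{"delta_pos":[[0,-0.06,0],[0,-0.06,0],[0,0,0]],"angular":[[0,0,0],[0,0,0],[0,0,0]],"gripper":[10,10,10]}'
```

```text
clock: 19.77
position: [0.6062, 0.0662, 0.043]
tool_rot: [[-0.968, -0.25, -0.0], [-0.25, 0.968, 0.006], [-0.002, 0.006, -1.0]]
ft_force: [-4.0, 8.8, 8.4]
grip_width: 0.217
grasp_force: 59.0
```

```bash
python3 -m creep '{"delta_pos":[[0,-0.06,0],[0,-0.06,0],[0,0,0]],"angular":[[0,0,0],[0,0,0],[0,0,0]],"gripper":[10,10,10]}'
```

```text
clock: 20.15
position: [0.6069, 0.0634, 0.0429]
tool_rot: [[-0.968, -0.25, -0.0], [-0.25, 0.968, 0.006], [-0.002, 0.006, -1.0]]
ft_force: [-4.2, 9.7, 8.8]
grip_width: 0.214
grasp_force: 59.0
```

```bash
python3 -m creep '{"delta_pos":[[0,-0.06,0],[0,-0.06,0],[0,0,0]],"angular":[[0,0,0],[0,0,0],[0,0,0]],"gripper":[10,10,10]}'
```

```text
clock: 20.52
position: [0.6077, 0.0604, 0.043]
tool_rot: [[-0.968, -0.25, 0.0], [-0.25, 0.968, 0.006], [-0.002, 0.006, -1.0]]
ft_force: [-4.1, 9.2, 8.6]
grip_width: 0.214
grasp_force: 59.0
```

```bash
python3 -m creep '{"delta_pos":[[0,-0.06,0],[0,-0.06,0],[0,0,0]],"angular":[[0,0,0],[0,0,0],[0,0,0]],"gripper":[10,10,10]}'
```

```text
clock: 20.9
position: [0.6091, 0.0565, 0.043]
tool_rot: [[-0.968, -0.25, 0.001], [-0.25, 0.968, 0.004], [-0.002, 0.004, -1.0]]
ft_force: [-2.2, 5.4, 7.7]
grip_width: 0.219
grasp_force: 58.7
```

```bash
python3 -m creep '{"delta_pos":[[0,-0.06,0],[0,-0.06,0],[0,0,0]],"angular":[[0,0,0],[0,0,0],[0,0,0]],"gripper":[10,10,10]}'
```

```text
clock: 21.28
position: [0.61, 0.0535, 0.043]
tool_rot: [[-0.968, -0.25, 0.001], [-0.25, 0.968, 0.004], [-0.002, 0.004, -1.0]]
ft_force: [-2.1, 5.3, 7.0]
grip_width: 0.221
grasp_force: 58.7
```

The push force fell from about 10 N to 5.7 N, so the catch has clicked. Now the tug back, in small steps.

```bash
python3 -m creep '{"delta_pos":[[0,0.05,0],[0,0.05,0],[0,0.05,0],[0,0,0]],"angular":[[0,0,0],[0,0,0],[0,0,0],[0,0,0]],"gripper":[10,10,10,10]}'; python3 -m creep '{"delta_pos":[[0,0.05,0],[0,0,0]],"angular":[[0,0,0],[0,0,0]],"gripper":[10,10]}'
```

```text
clock: 21.78
position: [0.6099, 0.054, 0.043]
tool_rot: [[-0.969, -0.248, 0.003], [-0.248, 0.969, -0.002], [-0.002, -0.003, -1.0]]
ft_force: [1.3, -4.6, 5.2]
grip_width: 0.215
grasp_force: 58.6
clock: 22.02
position: [0.6096, 0.0551, 0.043]
tool_rot: [[-0.969, -0.248, 0.003], [-0.248, 0.969, -0.002], [-0.002, -0.003, -1.0]]
ft_force: [0.8, -4.8, 5.2]
grip_width: 0.214
grasp_force: 58.6
```

```bash
python3 -m creep '{"delta_pos":[[0,0.04,0],[0,0,0]],"angular":[[0,0,0],[0,0,0]],"gripper":[10,10]}'
```

```text
clock: 22.28
position: [0.6094, 0.056, 0.043]
tool_rot: [[-0.969, -0.248, 0.003], [-0.248, 0.969, -0.002], [-0.002, -0.003, -1.0]]
ft_force: [1.7, -5.6, 5.1]
grip_width: 0.21
grasp_force: 58.6
```

```bash
python3 -m creep '{"delta_pos":[[0,0.04,0],[0,0,0]],"angular":[[0,0,0],[0,0,0]],"gripper":[10,10]}'
```

```text
clock: 22.52
position: [0.6092, 0.0569, 0.0429]
tool_rot: [[-0.969, -0.248, 0.003], [-0.248, 0.969, -0.002], [-0.002, -0.003, -1.0]]
ft_force: [1.2, -4.7, 4.2]
grip_width: 0.217
grasp_force: 58.6
```

```bash
python3 -m creep '{"delta_pos":[[0,0.04,0],[0,0,0]],"angular":[[0,0,0],[0,0,0]],"gripper":[10,10]}'; python3 -m creep '{"delta_pos":[[0,0.04,0],[0,0,0]],"angular":[[0,0,0],[0,0,0]],"gripper":[10,10]}'
```

```text
clock: 22.78
position: [0.6089, 0.0579, 0.043]
tool_rot: [[-0.969, -0.248, 0.003], [-0.248, 0.969, -0.002], [-0.002, -0.003, -1.0]]
ft_force: [1.6, -4.7, 5.1]
grip_width: 0.214
grasp_force: 58.6
clock: 23.02
position: [0.6087, 0.0589, 0.043]
tool_rot: [[-0.969, -0.248, 0.003], [-0.248, 0.969, -0.002], [-0.002, -0.003, -1.0]]
ft_force: [1.8, -4.4, 4.6]
grip_width: 0.218
grasp_force: 58.6
```

```bash
python3 -m creep '{"delta_pos":[[0,0.03,0],[0,0,0]],"angular":[[0,0,0],[0,0,0]],"gripper":[10,10]}'
```

```text
clock: 23.28
position: [0.6085, 0.0596, 0.043]
tool_rot: [[-0.969, -0.248, 0.003], [-0.248, 0.969, -0.002], [-0.002, -0.003, -1.0]]
ft_force: [1.2, -4.6, 4.9]
grip_width: 0.213
grasp_force: 58.6
```

```bash
python3 -m creep '{"delta_pos":[[0,0.03,0],[0,0,0]],"angular":[[0,0,0],[0,0,0]],"gripper":[10,10]}'
```

```text
clock: 23.52
position: [0.6083, 0.0603, 0.043]
tool_rot: [[-0.969, -0.248, 0.003], [-0.248, 0.969, -0.002], [-0.002, -0.003, -1.0]]
ft_force: [1.6, -3.7, 4.5]
grip_width: 0.217
grasp_force: 58.6
```

```bash
python3 -m creep '{"delta_pos":[[0,0.03,0],[0,0,0]],"angular":[[0,0,0],[0,0,0]],"gripper":[10,10]}'
```

```text
clock: 23.78
position: [0.6082, 0.0607, 0.043]
tool_rot: [[-0.969, -0.247, 0.003], [-0.247, 0.969, -0.003], [-0.002, -0.004, -1.0]]
ft_force: [1.0, -5.8, 4.9]
grip_width: 0.219
grasp_force: 58.7
```

```bash
python3 -m creep '{"delta_pos":[[0,0.03,0],[0,0,0]],"angular":[[0,0,0],[0,0,0]],"gripper":[10,10]}'
```

```text
clock: 24.02
position: [0.6082, 0.0609, 0.043]
tool_rot: [[-0.969, -0.247, 0.003], [-0.247, 0.969, -0.004], [-0.002, -0.005, -1.0]]
ft_force: [1.6, -7.9, 4.2]
grip_width: 0.215
grasp_force: 58.7
```

```bash
python3 -m creep '{"delta_pos":[[0,0.03,0],[0,0,0]],"angular":[[0,0,0],[0,0,0]],"gripper":[10,10]}'
```

```text
clock: 24.28
position: [0.6082, 0.0611, 0.043]
tool_rot: [[-0.969, -0.247, 0.004], [-0.247, 0.969, -0.005], [-0.002, -0.006, -1.0]]
ft_force: [3.5, -9.8, 5.5]
grip_width: 0.213
grasp_force: 58.8
```

The catch holds with about 5 N on it. I'll hold briefly, relax, open and rise.

```bash
python3 -m creep '{"delta_pos":[[0,0,0],[0,0,0],[0,0,0]],"angular":[[0,0,0],[0,0,0],[0,0,0]],"gripper":[10,10,10]}'; python3 -m creep '{"delta_pos":[[0,-0.04,0],[0,-0.04,0],[0,-0.03,0],[0,0,0]],"angular":[[0,0,0],[0,0,0],[0,0,0],[0,0,0]],"gripper":[10,10,10,10]}'; python3 -m creep '{"delta_pos":[[0,0,0],[0,0,0],[0,0,0],[0,0,0],[0,0,-0.5],[0,0,-1],[0,0,-1],[0,0,-1],[0,1,-0.5],[0,1,0],[0,1,0],[0,0,0]],"angular":[[0,0,0],[0,0,0],[0,0,0],[0,0,0],[0,0,0],[0,0,0],[0,0,0],[0,0,0],[0,0,0],[0,0,0],[0,0,0],[0,0,0]],"gripper":[45,45,45,45,45,45,45,45,45,45,45,45]}'
python3 - <<'E'
from h import *
ci,p,d=snap('wrist');save(p,'w5.png')
E
```

```text
clock: 24.65
position: [0.6081, 0.0611, 0.043]
tool_rot: [[-0.969, -0.247, 0.004], [-0.247, 0.969, -0.005], [-0.002, -0.006, -1.0]]
ft_force: [2.5, -8.9, 3.6]
grip_width: 0.211
grasp_force: 58.7
clock: 25.15
position: [0.6082, 0.061, 0.043]
tool_rot: [[-0.969, -0.248, 0.002], [-0.248, 0.969, 0.0], [-0.002, -0.001, -1.0]]
ft_force: [0.7, -1.1, 5.7]
grip_width: 0.215
grasp_force: 58.8
clock: 26.65
position: [0.5882, 0.1351, 0.1428]
tool_rot: [[-0.968, -0.251, 0.001], [-0.251, 0.968, 0.0], [-0.001, 0.0, -1.0]]
ft_force: [0.1, 0.4, 0.6]
grip_width: 0.528
grasp_force: 0.0
```

View pics/w5.png

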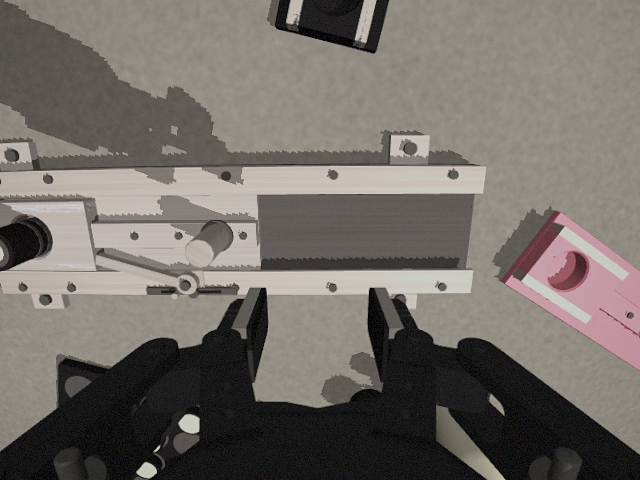

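The catch tip sits behind the nest block at (97,255), and the barrel stands upright in the nest at (20,243). The arm is clear, so I'll hand in.

```bash
python3 -c "
from plant import *
print(finish_job())"
```

```text
the job is handed in; nothing more can be done
None
```

I handed the job in at about 27 s: the lens barrel stands upright in the nest, the shuttle is locked behind the catch, which held a tug of about 5 N, and the arm is clear; `finish_job()` returned no verdict.

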